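Empty the bowl, then hold the flour box open for scooping

ROBOT

A 7-joint arm with a two-finger parallel gripper is mounted at the origin on the work surface; the furniture and walls round the work are solid. World frame = base frame: x ahead of the robot, y to its left, z up, the work surface at z = 0. Lengths are in m, angles in rad, forces in N, time in s.
With the tool pointing down it reaches from about 0.35 to 0.9 m from the base axis. Payload 19.9 kg.
Tool frame: the origin (TCP) lies between the finger pads; the fingertips stand 19 mm ahead of it and the grasp point (between the pads) is the TCP; z points along the fingers, y is the line along which they close (so a half turn about z gives the same grasp; the last joint's range is limited). The gripper opens to 94 mm and grips with 3 to 60 N. Pads are 16 mm wide; open, the fingers measure 119 mm over their backs; the gripper's body (75 mm by 177 mm) begins 78 mm behind the grasp point.
Start: joints at [1.127, 0.417, -0.01, 1.614, 0.005, 1.111, -0.053], TCP at [0.244, -0.575, 0.224] pointing down, gripper open.
Joint ranges: [-2.81, 2.81], [-0.39, 2.02], [-1.27, 1.25], [0.06, 2.57], [-1.19, 4.33], [0.19, 2], [-2.82, 2.82]. Speed limits (rad/s): [1.89, 1.89, 2.39, 2.39, 3.01, 3.01, 3.01].

INTERFACE

Orientations are given as a 3x3 rotation matrix whose columns are the frame's x, y, z axes.
In Python, from rig import robot gives the robot as it stands. Calls block until the motion is done:
- robot.move_ptp(position, orientation): joint-space move of the TCP to a pose.
- robot.move_linear(position, velocity=0.15, frame=None, threshold=None): straight line of the TCP; frame=None keeps the orientation; velocity is the mean speed in m/s. With threshold (N) it stops when the force on the tool has changed by that much, and returns True; else False.
- robot.goto_joints(angles): joint-space move.
- robot.gripper_to(opening): finger opening in m; the grip force is fixed at half the most; returns when the fingers have stopped.
- robot.pause(seconds).
- robot.ik(position, orientation): joint angles nearest the present ones, or None.
- robot.get_state(): the state.
- robot.grab_frame(name): name is "scene" or "top" or "wrist"; returns the picture (384x512x3 uint8, red, green, blue); there is no depth.
- robot.camera_info(name): a dict with "fx", "fy", "cx", "cy" (pixels), "rvec" (rotation vector, rad) and "tvec" (3), from world to camera coordinates, as OpenCV has them. Camera axes: x right, y down, z forward; pixel columns grow to the right and rows downward; lengths in m; the calibration is good to about 2 mm. The wrist camera is an equidistant fisheye: a pixel r from the principal point sees the ray r / f radians off the axis. A picture is of the moment at which its call begins: read the wrist's pose just before it. camera_info takes no time and is no camera call; for the wrist camera it gives the pose at the moment of the call.
A pose or a line that the arm cannot do raises robot.PlanningError and nothing moves.
- robot.sign_off(): hands the job in; it is judged then, once.
The state is a dict: "time": time; "qpos": joint angles; "joint_vel": joint speeds; "effort": joint torques, N m; "ee_pos": TCP position; "tool_rot": TCP orientation; "force": force on the tool from outside, world axes, zero at the start; "moment": the same for the moment, N m; "opening": finger opening in m; "grasp_force": force on a finger pad.
Only numpy, scipy, OpenCV 4.12 (cv2) and the standard library are available. Lean on these libraries where they do the work, as an engineer would, in place of code of your own. Each camera call takes 0.05 s, during which the arm holds its last target. There are 200 camera calls.

TASK

I want to scoop flour into the steel bowl in front of you: lift the persimmon rice cake out of it and set it upright on the wooden board, in the empty place at the end of the row. Then raise the lid of the flour box, which has a tab at the front, and keep holding it 60 degrees open, never past upright, so that the flour on its underside drops back into the box. Finish while still holding the lid there: it falls shut if you let go. Leave the bowl and the box where they stand, and everything else alone.

Things in the scene. Friction and masses are not known exactly. Their poses are not given: they have to be found in the camera images.
- persimmon_cake: Lilac persimmon-shaped rice cake with a green leaf on top, alone in the steel bowl near the robot; about 48 mm across at the belly (12 to 20 mm above its underside), 40 mm high with the leaf, 24 g. Origin: centre of its underside; z up.
- bowl: Loose stainless bowl, 154 mm across the rim, 50 mm high, flat inner floor 90 mm across and 3 mm above the table, flaring walls; holds the cake. Origin: centre of its underside.
- board: Light wooden serving board, fixed, 100 mm (x) by 270 mm (y), its top 22 mm above the table. Three persimmon cakes stand in a row along its y axis, 64 mm apart; the place at its -y end is empty. Origin: centre of its underside.
- gap (a point): Middle of the empty place on the board's top, 64 mm from the next cake and 39 mm from the board's end; its axes are those of the board (row along y).
- cake_a: Finished lilac persimmon-shaped rice cake with a green leaf on top, 48 mm across, 40 mm high, standing on the board; a bystander. Origin: centre of its underside.
- cake_b: Finished lilac persimmon-shaped rice cake with a green leaf on top, 48 mm across, 40 mm high, standing on the board; a bystander. Origin: centre of its underside.
- cake_c: Finished lilac persimmon-shaped rice cake with a green leaf on top, 48 mm across, 40 mm high, standing on the board; a bystander. Origin: centre of its underside.
- flour_box: Loose white box full of flour, 1.2 kg, with a blue hinged lid; 136 mm (x) by 170 mm (y), 72 mm high. Origin: centre of its underside; x points from the front (tab, towards the robot) to the hinge at the back, z up. The outside of the front wall lies at x = -56 mm.
- flour_box_lid (a joint): Angle of the lid in rad: 0 shut, 1.047 = 60 degrees, 1.57 upright, 2.01 fully back. The lid weighs 0.12 kg and nearly nothing holds the hinge: short of upright it falls shut (damping 0.01 N m s/rad, friction 0.004 N m).
- lid_tab (a point): Middle of the tab on the lid's front edge, moving with the lid; shut, it lies at x = -63 mm, z = 70 mm of the box. The tab is 40 mm wide (y), 2 mm thick, and sticks out 10 mm from the lid's edge (x = -68 to -58 mm). From it a lip 34 mm wide and 2 mm thick hangs down in front of the wall (x = -62 to -60 mm, z = 57.5 to 70 mm), leaving 4 mm to the wall; fingers can lift it from below.
- lid_hinge (a point): Middle of the hinge line on the box's back edge (x = 63 mm, z = 69 mm of the box); the lid turns about the box's y axis, its front edge going up and back. Tab to hinge: 126 mm.
- green_a: Dark green half-moon rice cake, 50 mm long, 30 mm high, lying on the table between the scale and the flour box; a bystander. Origin: centre of its underside.
- green_b: Another one, 49 mm long, 27 mm high, farther back; a bystander. Origin: centre of its underside.
- stamp: White plunger stamp, 46 mm across, 43 mm high, standing on the table; a bystander. Origin: centre of its underside.
Mind the look-alikes: they are no part of the job. Leave any orange look-alike of the persimmon_cake alone.

How it is judged:
By the outcome, as a careful person would: the job done as asked, in the order asked, and still so for the second after the job is handed in, while the arm keeps its last pose, push and grip.
It also fails if it takes over 58 s, if anything falls off the work surface, if the arm or the gripper's body presses on something with over 40 N, if the wrist force passes 120 N, or if a joint passes its speed limit or range.

## Working session

There is one attempt and no reset: what is moved stays moved. The work goes in short steps, each a Python script; the robot and the scene stay as the last script left them, time stands still between calls to the robot, and variables do not carry over. Pictures are saved under pics/ and viewed, at most 10 in all, crops included, and the job is handed in when it is done.

```bash
mkdir -p pics; ls; python3 - <<'E'
from rig import robot
import cv2,numpy as np
for n in("scene","top"):
    im=robot.grab_frame(n); cv2.imwrite(f"pics/{n}0.png",cv2.resize(im[:,:,::-1],(800,600)) ); cv2.imwrite(f"pics/{n}_raw.png",im[:,:,::-1])
    i=robot.camera_info(n); R=cv2.Rodrigues(np.array(i["rvec"]))[0]; print(n,i,-R.T@np.array(i["tvec"]),R[2])
print(robot.get_state())
E
```

```text
pics
scene {'fx': 368.970150342508, 'fy': 368.970150342508, 'cx': 255.02896406357746, 'cy': 189.39229775884854, 'rvec': array([ 2.29464215, -0.55347261,  0.25786768]), 'tvec': array([-0.50351629,  0.24298895,  0.78976433])} [ 0.25175529 -0.57611509  0.73553427] [ 0.34227836  0.62717429 -0.69964129]
top {'fx': 409.89057214631407, 'fy': 409.89057214631407, 'cx': 252.3888786048611, 'cy': 187.0464098548006, 'rvec': array([ 2.13527462, -2.10352073,  0.2203672 ]), 'tvec': array([0.00739916, 0.59651666, 1.07778455])} [0.37030979 0.02286392 1.174672  ] [ 0.19869316 -0.00573919 -0.98004494]
{'time': 0.1, 'qpos': array([ 1.12754691,  0.41792963, -0.01031166,  1.61411309,  0.00468159,
        1.11068939, -0.05299124]), 'joint_vel': array([ 0.00026596, -0.00188952,  0.00123691, -0.00080626, -0.00084372,
       -0.00071335,  0.00067729]), 'effort': array([ 2.74963750e-03, -8.52577257e+01,  6.40905853e-01, -4.26697218e+01,
       -4.88886971e-02,  1.63788325e-02,  1.55154929e-06]), 'ee_pos': array([ 0.24426903, -0.57494226,  0.22387858]), 'tool_rot': array([[ 9.20371875e-01,  3.91043943e-01, -4.96466573e-04],
       [ 3.91044253e-01, -9.20371335e-01,  9.98826572e-04],
       [-6.63485210e-05, -1.11343229e-03, -9.99999378e-01]]), 'force': array([-0.54218786, -0.1490785 ,  0.52129907]), 'moment': array([-0.0211697 , -0.04394443, -0.01814709]), 'grasp_force': 0.0, 'opening': 0.09413686471166849}
```

View pics/top0.png

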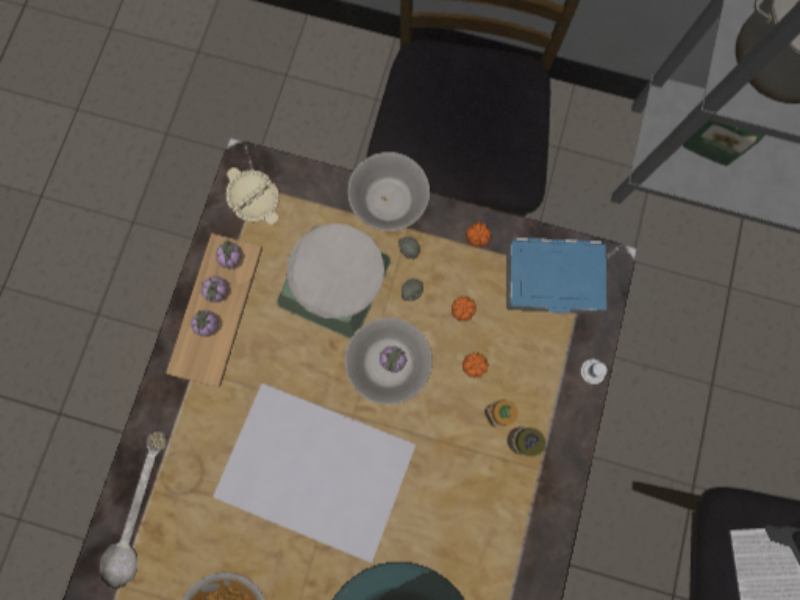

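View pics/scene0.png

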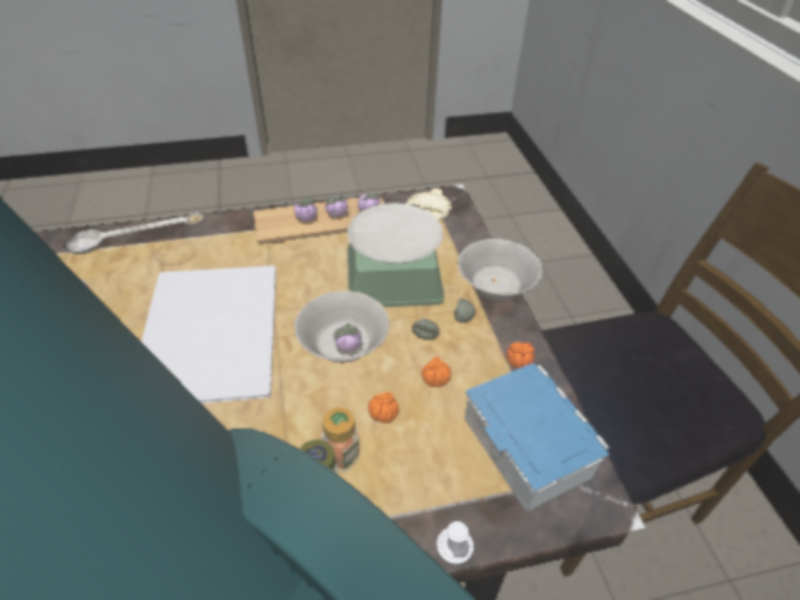

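Top view (800×600): the lilac cakes are at (392,358) in the near bowl and at (228,254), (214,289), (205,322) on the board. Orange look-alikes are at (478,234), (463,308), (475,364), and jars at (503,412) and (527,440). The lilac one alone in the near bowl is the target. The far bowl at (388,195) is empty, the board's gap is near (195,357), and the blue lid's tab is at (560,310).

```bash
cat > h.py <<'E'
import cv2,numpy as np
def ray(i,uv):
    R=cv2.Rodrigues(np.array(i["rvec"]))[0]; C=-R.T@np.array(i["tvec"])
    d=np.array([(uv[0]-i["cx"])/i["fx"],(uv[1]-i["cy"])/i["fy"],1.])@R
    return C,d/np.linalg.norm(d)
def plane(i,uv,z):
    C,d=ray(i,uv); return C+d*(z-C[2])/d[2]
def tri(a,b):
    (C1,d1),(C2,d2)=a,b
    s=np.linalg.lstsq(np.c_[d1,-d2],C2-C1,rcond=None)[0]
    p,q=C1+s[0]*d1,C2+s[1]*d2; return (p+q)/2,np.linalg.norm(p-q)
def blobs(im,lo,hi,amin):
    m=cv2.inRange(cv2.cvtColor(im,cv2.COLOR_BGR2HSV),lo,hi)
    m=cv2.morphologyEx(m,cv2.MORPH_CLOSE,np.ones((3,3)))
    cs=[c for c in cv2.findContours(m,cv2.RETR_EXTERNAL,cv2.CHAIN_APPROX_NONE)[0] if cv2.contourArea(c)>amin]
    return cs
E
python3 - <<'E'
from rig import robot
from h import *
np.set_printoptions(precision=4,suppress=True)
inf={n:robot.camera_info(n) for n in("top","scene")}
for n in inf:
    im=cv2.imread(f"pics/{n}_raw.png"); i=inf[n]
    for c in blobs(im,(120,35,60),(165,255,255),25):
        (u,v),r=cv2.minEnclosingCircle(c)
        for z in(.018,.021,.04): print(n,"lilac",(u,v),r,cv2.contourArea(c),z,plane(i,(u,v),z))
    c=max(blobs(im,(95,80,60),(115,255,255),300),key=cv2.contourArea)
    q=cv2.boxPoints(cv2.minAreaRect(c)); h=cv2.approxPolyDP(cv2.convexHull(c),3,True)[:,0]
    print(n,"lid",*[ (tuple(p),plane(i,p,.072)[:2]) for p in q],sep="\n"); print("hull",*[(tuple(p),plane(i,p,.072)[:2]) for p in h],sep="\n")
t=cv2.imread("pics/top_raw.png")
hs=cv2.cvtColor(t,cv2.COLOR_BGR2HSV)
for p in((195,357),(372,330),(392,330),(360,370),(392,392),(410,300),(420,360),(450,380)): print(p,hs[int(p[1]*.64),int(p[0]*.64)])
a=cv2.resize(t[195:265,210:290],(480,420),interpolation=2); b=cv2.resize(t[140:210,320:395],(450,420),interpolation=2)
s=cv2.imread("pics/scene_raw.png")
b2=cv2.resize(t[145:250,100:173],(292,420),interpolation=2)
cv2.imwrite("pics/crop1.png",cv2.resize(np.hstack([a,b]),(790,357)))
E
```

```text
top lilac (130.25, 206.0) 8.310484886169434 90.5 0.018 [0.5443 0.3628 0.018 ]
top lilac (130.25, 206.0) 8.310484886169434 90.5 0.021 [0.5438 0.3619 0.021 ]
top lilac (130.25, 206.0) 8.310484886169434 90.5 0.04 [0.541  0.3563 0.04  ]
top lilac (133.0, 184.9583282470703) 6.041761875152588 25.5 0.018 [0.6055 0.3594 0.018 ]
top lilac (133.0, 184.9583282470703) 6.041761875152588 25.5 0.021 [0.6049 0.3585 0.021 ]
top lilac (133.0, 184.9583282470703) 6.041761875152588 25.5 0.04 [0.601 0.353 0.04 ]
top lilac (138.5, 185.0) 7.43313455581665 61.0 0.018 [0.6056 0.3436 0.018 ]
top lilac (138.5, 185.0) 7.43313455581665 61.0 0.021 [0.605  0.3428 0.021 ]
top lilac (138.5, 185.0) 7.43313455581665 61.0 0.04 [0.6011 0.3375 0.04  ]
top lilac (145.57142639160156, 163.0) 7.69319486618042 96.0 0.018 [0.6712 0.3276 0.018 ]
top lilac (145.57142639160156, 163.0) 7.69319486618042 96.0 0.021 [0.6704 0.3268 0.021 ]
top lilac (145.57142639160156, 163.0) 7.69319486618042 96.0 0.04 [0.6655 0.3218 0.04  ]
top
lid
((np.float32(328.0), np.float32(153.0)), array([ 0.6944, -0.1937]))
((np.float32(387.0), np.float32(153
[... 1601 characters left out ...]
 np.float32(220.98822)), array([ 0.6944, -0.1599]))
((np.float32(391.30585), np.float32(288.0235)), array([ 0.6919, -0.3593]))
((np.float32(350.4588), np.float32(323.03528)), array([ 0.5708, -0.3809]))
hull
((np.int32(341), np.int32(233)), array([ 0.6874, -0.1972]))
((np.int32(389), np.int32(289)), array([ 0.6862, -0.3588]))
((np.int32(343), np.int32(312)), array([ 0.5719, -0.3565]))
((np.int32(317), np.int32(284)), array([ 0.5619, -0.2828]))
((np.int32(300), np.int32(251)), array([ 0.5753, -0.1973]))
(195, 357) [ 16 102 147]
(372, 330) [ 15  18 112]
(392, 330) [ 11  18 112]
(360, 370) [13 19 93]
(392, 392) [17 19 96]
(410, 300) [ 19  87 114]
(420, 360) [ 17  21 109]
(450, 380) [ 19  88 154]
```

View pics/crop1.png

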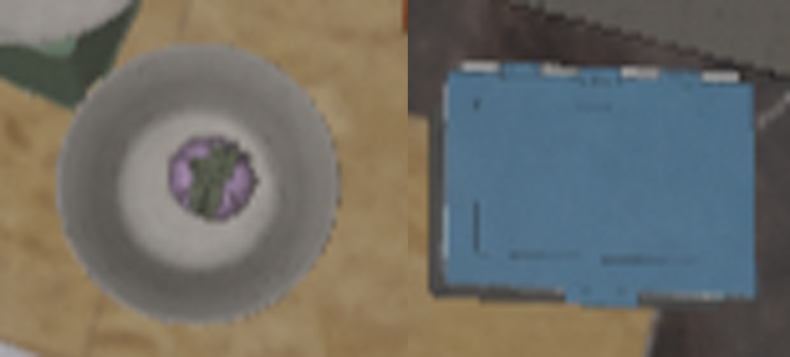

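The crop confirms the target: a lilac cake with a green leaf at raw pixel (252,230), inside the near bowl whose rim centre is about (249,231). The tab is at raw (358,200). Next I'll look with the wrist camera and check IK for the lid plan, which is to grip the tab's sides and swing about the hinge.

```bash
cat >> h.py <<'E'
def down(yaw_dir):  # tool down, closing axis along given xy direction
    y=np.array([*yaw_dir,0.]);y/=np.linalg.norm(y);z=np.array([0,0,-1.]);return np.c_[np.cross(y,z),y,z]
def wray(i,uv):
    R=cv2.Rodrigues(np.array(i["rvec"]))[0]; C=-R.T@np.array(i["tvec"])
    d=np.array([uv[0]-i["cx"],uv[1]-i["cy"]]);r=np.hypot(*d);t=r/i["fx"]
    v=np.array([*(d/max(r,1e-9)*np.sin(t)),np.cos(t)])@R; return C,v
def wplane(i,uv,z):
    C,d=wray(i,uv);return C+d*(z-C[2])/d[2]
def lid_pose(hinge,yaw,th,a,s=1,r=.126,ahead=.010,out=.003):
    # tool pose gripping tab at lid angle th; a = forward tilt when shut; ahead = tab contact ahead of TCP
    ex=np.array([np.cos(yaw),np.sin(yaw),0]);ey=np.array([-np.sin(yaw),np.cos(yaw),0]);ez=np.array([0,0,1.])
    tab=hinge-(r+out)*(np.cos(th)*ex-np.sin(th)*ez)
    z=np.sin(a-th)*ex-np.cos(a-th)*ez; y=s*ey
    return tab-ahead*z,np.c_[np.cross(y,z),y,z]
E
python3 - <<'E'
from rig import robot
from h import *
np.set_printoptions(precision=4,suppress=True)
T,S=robot.camera_info("top"),robot.camera_info("scene")
k=.64
print("pan",tri(ray(T,(337*k,271*k)),ray(S,(395*k,234*k))))
print("cake",tri(ray(T,(251.8,229.9)),ray(S,(222.5,216))), plane(T,(251.8,229.9),.022),"bowl",plane(T,(249,230.9),.05))
hinge=np.array([.692,-.276,.069])
for s in(1,-1):
  for a in(.2,.35,.5):
    q=[robot.ik(*lid_pose(hinge,-.025,t,a,s)) for t in(0,.35,.7,1.047)]; print(s,a,[None if x is None else np.round(x,2) for x in q])
st=robot.get_state(); R=down((.85,-.5))
for y in((.85,-.5),(-.85,.5)):
    q=robot.ik([.46,.0,.3],down(y));print(y,q)
E
```

```text
pan (array([0.6192, 0.1144, 0.1185]), np.float64(0.0009588260874646417))
cake (array([0.4814, 0.016 , 0.0198]), np.float64(0.0001540079157381058)) [0.4811 0.016  0.022 ] bowl [0.4756 0.0238 0.05  ]
1 0.2 [array([ 0.91,  0.58, -0.6 ,  1.86,  0.41,  0.63,  1.65]), array([ 0.78,  0.69, -0.61,  1.54,  0.44,  1.2 ,  1.6 ]), array([ 0.64,  0.91, -0.63,  1.15,  0.52,  1.74,  1.58]), None]
1 0.35 [array([ 0.98,  0.55, -0.62,  1.97,  0.39,  0.42,  1.69]), array([ 0.84,  0.61, -0.61,  1.66,  0.41,  0.99,  1.63]), array([ 0.69,  0.81, -0.63,  1.28,  0.48,  1.55,  1.59]), array([ 0.36,  1.02, -0.19,  0.81,  0.3 ,  2.  ,  1.78])]
1 0.5 [array([ 1.09,  0.55, -0.69,  2.06,  0.48,  0.21,  1.65]), array([ 0.9 ,  0.55, -0.62,  1.78,  0.37,  0.79,  1.67]), array([ 0.74,  0.72, -0.62,  1.41,  0.44,  1.35,  1.61]), array([ 0.57,  0.98, -0.63,  0.95,  0.54,  1.89,  1.6 ])]
-1 0.2 [array([ 0.53,  0.51, -0.11,  1.87, -0.05,  0.58, -1.12]), array([ 0.43,  0.61, -0.08,  1.55,  0.11,  1.12, -1.29]), array([ 0.35,  0.83, -0.07,  1.16,  0.18,  1.64, -1.33]), None]
-1 0.35 [array([ 0.62,  0.47, -0.17,  1.98, -0.2 ,  0.39, -0.94]), array([ 0.47,  0.54, -0.09,  1.68,  0.06,  0.93, -1.25]), array([ 0.38,  0.73, -0.08,  1.29,  0.15,  1.46, -1.32]), array([ 0.31,  1.02, -0.05,  0.81,  0.21,  1.99, -1.31])]
-1 0.5 [array([ 0.78,  0.47, -0.31,  2.07, -0.5 ,  0.2 , -0.59]), array([ 0.51,  0.47, -0.11,  1.79, -0.01,  0.74, -1.17]), array([ 0.41,  0.64, -0.09,  1.42,  0.12,  1.27, -1.31]), array([ 0.33,  0.91, -0.07,  0.97,  0.19,  1.8 , -1.33])]
(0.85, -0.5) [ 0.533   0.0745 -0.6263  1.8905  0.047   1.1911 -0.6411]
(-0.85, 0.5) [ 0.9552  0.1345 -1.0944  1.8814  0.1281  1.201   2.4278]
```

```bash
python3 - <<'E'
from rig import robot
from h import *
import json
np.set_printoptions(precision=4,suppress=True)
robot.move_ptp([.479,.019,.2],down((.9,-.44)))
i=robot.camera_info("wrist"); im=robot.grab_frame("wrist")[:,:,::-1]; cv2.imwrite("pics/w1.png",im)
json.dump({k:np.array(v).tolist() for k,v in i.items()},open("w1.json","w"))
print(robot.get_state()["time"],robot.get_state()["ee_pos"],i)
for c in blobs(im,(120,35,40),(165,255,255),40):
    (u,v),r=cv2.minEnclosingCircle(c); print((u,v),r,wplane(i,(u,v),.02),wplane(i,(u,v),.04))
E
```

```text
2.4333 [0.4792 0.0182 0.1999] {'fx': 297.3186396354542, 'fy': 297.3186396354542, 'cx': 256.1859314771182, 'cy': 193.18933323260555, 'rvec': array([-2.8028,  0.6495,  0.0869]), 'tvec': array([-0.4227,  0.1977,  0.4284])}
(258.5, 192.0) 12.54003620147705 [0.4753 0.0033 0.02  ] [0.4775 0.0083 0.04  ]
(258.74444580078125, 177.522216796875) 18.806245803833008 [0.4832 0.019  0.02  ] [0.485  0.0231 0.04  ]
```

View pics/w1.png

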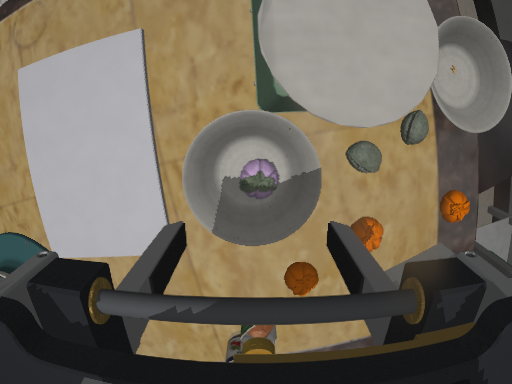

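Wrist view: the cake is at (259,178) in the bowl, whose rim spans x 183–321 and y 111–245. Some of the bowl is in the gripper's shadow.

```bash
python3 - <<'E'
from h import *
import json
np.set_printoptions(precision=4,suppress=True)
i=json.load(open("w1.json"))
im=cv2.imread("pics/w1.png");hs=cv2.cvtColor(im,cv2.COLOR_BGR2HSV)
m=(cv2.inRange(hs,(120,25,25),(170,255,255))|cv2.inRange(hs,(35,25,20),(95,255,255)));m[:150]=0;m[210:]=0;m[:,:230]=0;m[:,290:]=0
m=cv2.morphologyEx(m,cv2.MORPH_OPEN,np.ones((2,2)));pts=cv2.findNonZero(m);(c,r)=cv2.minEnclosingCircle(pts)
print(c,r,cv2.boundingRect(pts),wplane(i,c,.019),wplane(i,c,.025))
rim=[wplane(i,p,.05)[:2] for p in((183,178),(321,172),(252,111),(252,245))]
print(rim,"centre",(rim[0]+rim[1])/2,(rim[2]+rim[3])/2)
E
```

```text
(258.714111328125, 179.2289276123047) 20.230377197265625 (241, 160, 38, 40) [0.4822 0.017  0.019 ] [0.4828 0.0182 0.025 ]
[array([0.4116, 0.0613]), array([0.5492, 0.0012]), array([0.5106, 0.0916]), array([ 0.4443, -0.0428])] centre [0.4804 0.0312] [0.4774 0.0244]
```

```bash
python3 - <<'E'
from rig import robot
from h import *
np.set_printoptions(precision=4,suppress=True)
robot.gripper_to(.060)
robot.move_linear([.482,.017,.09],.2)
print("hit",robot.move_linear([.482,.017,.033],.08,threshold=6)); s=robot.get_state();print(s["ee_pos"],s["force"])
robot.gripper_to(.035)
s=robot.get_state();print(s["opening"],s["grasp_force"],s["ee_pos"],s["time"])
robot.move_linear([.482,.017,.2],.12)
s=robot.get_state();print(s["opening"],s["grasp_force"],s["time"])
# move to above the gap, look
d=np.array([.267,.964])
for p in(d,-d):
    q=robot.ik([.479,.36,.2],down(p));print(q)
E
```

```text
hit False
[0.4822 0.0172 0.0332] [-0.6541 -0.178   0.778 ]
0.04341332727220795 30.00120772048831 [0.4823 0.0169 0.0333] 5.1167
0.04333542092076666 29.999870457686484 6.6583
[ 0.0156  0.5871 -0.9918  1.6816  0.5286  1.1665  0.1853]
[-0.2859  0.4458 -0.5374  1.6912  0.2537  1.0746 -2.7431]
```

```bash
python3 - <<'E'
from rig import robot
from h import *
import json
np.set_printoptions(precision=4,suppress=True)
robot.move_ptp([.479,.34,.2],down((.267,.964)))
i=robot.camera_info("wrist"); im=robot.grab_frame("wrist")[:,:,::-1]; cv2.imwrite("pics/w2.png",im)
json.dump({k:np.array(v).tolist() for k,v in i.items()},open("w2.json","w"))
s=robot.get_state();print(s["time"],s["opening"],s["ee_pos"])
E
```

```text
7.9333 0.04329757939387764 [0.4797 0.3387 0.1998]
```

View pics/w2.png

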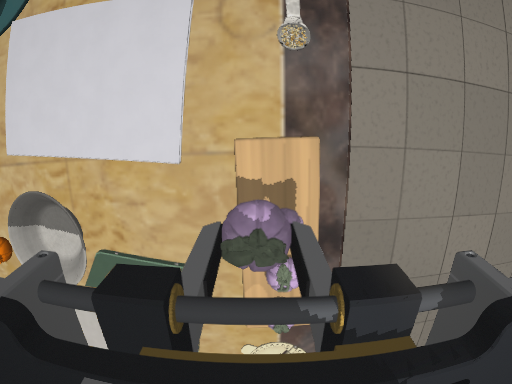

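Wrist view: the cake is held upright at (260,235). The board's empty end has its corners at (235,138) and (320,138), and its right edge passes through about (318,235). The next cake is at (282,272).

```bash
python3 - <<'E'
from rig import robot
from h import *
import json
np.set_printoptions(precision=4,suppress=True)
i=json.load(open("w2.json"))
im=cv2.imread("pics/w2.png")
hs=cv2.cvtColor(im,cv2.COLOR_BGR2HSV)
A,B,Rr=[wplane(i,p,.022)[:2] for p in((235,138),(320,138),(318,235))]
print("A",A,"B",B,"w",np.linalg.norm(A-B)); u=(A-B)/np.linalg.norm(A-B); n=np.array([-u[1],u[0]]); n*=np.sign(n[0])
e=(Rr-B)/np.linalg.norm(Rr-B)
print("rowdir from end",n,"from side",e,"gap",(A+B)/2+.039*n,(A+B)/2+.039*e)
# top view: cakes, lilac+leaf green blobs at leaf height .022+.025
t=cv2.imread("pics/top_raw.png");T=robot.camera_info("top");h=cv2.cvtColor(t,cv2.COLOR_BGR2HSV)
m=cv2.inRange(h,(120,20,40),(170,255,255))|cv2.inRange(h,(35,20,20),(95,255,255))
C=[]
for (u0,v0) in((145.7,163),(137,185),(131,206)):
    mm=np.zeros_like(m);cv2.circle(mm,(int(u0),int(v0)),11,255,-1)
    c,r=cv2.minEnclosingCircle(cv2.findNonZero(m&mm));p=plane(T,c,.040)[:2];C.append(p);print(c,r,p)
d=(C[0]-C[2]);d/=np.linalg.norm(d);print("top row",d,"gap",np.mean(C,0)-.128*d)
for (a,b) in(((182,236),(263,245)),): pass
print("top corners",[plane(T,np.array(p)*.64,.022)[:2] for p in((168,374),(220,384))])
E
```

```text
A [0.426  0.3289] B [0.4514 0.4232] w 0.09763783117238278
rowdir from end [ 0.9655 -0.2603] from side [ 0.9718 -0.2358] gap [0.4764 0.3659] [0.4766 0.3668]
(145.72222900390625, 162.75926208496094) 7.948185920715332 [0.6662 0.3214]
(136.76922607421875, 185.07691955566406) 8.301020622253418 [0.6008 0.3423]
(130.5, 207.0) 8.558721542358398 [0.5382 0.3554]
top row [ 0.9665 -0.2566] gap [0.478  0.3726]
top corners [array([0.4488, 0.4179]), array([0.4324, 0.3242])]
```

```bash
python3 - <<'E'
from rig import robot
from h import *
np.set_printoptions(precision=4,suppress=True)
R=down((.259,.966)); g=[.4768,.3678]
robot.move_linear([*g,.09],.15,frame=R)
robot.pause(.3)
print("hit",robot.move_linear([*g,.048],.03,threshold=2)); s=robot.get_state();print(s["ee_pos"],s["force"],s["time"])
robot.gripper_to(.066)
robot.move_linear([*g,.17],.1)
robot.move_linear([.40,.30,.22],.2)
i=robot.camera_info("wrist"); im=robot.grab_frame("wrist")[:,:,::-1]; cv2.imwrite("pics/w3.png",im)
t=robot.grab_frame("top")[:,:,::-1];cv2.imwrite("pics/top2_raw.png",t)
cv2.imwrite("pics/v3.png",np.hstack([im[:,:],cv2.resize(t[140:260,100:200],(320,384))])[:, :800])
print(robot.get_state()["time"])
E
```

```text
hit True
[0.4765 0.3675 0.0515] [-0.582  -0.0526 -0.2423] 10.2833
12.9917
```

View pics/v3.png

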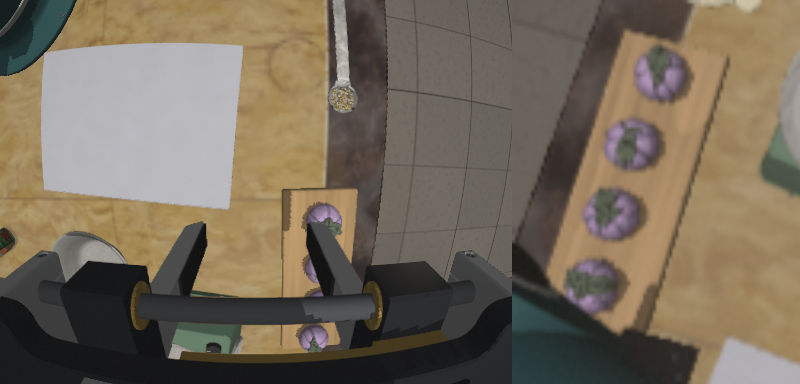

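The cake stands upright in line with the row: in the right panel the four cakes are at (593,286), (613,213), (633,144) and (661,75). Next is the tab.

```bash
python3 - <<'E'
from rig import robot
from h import *
import json
np.set_printoptions(precision=4,suppress=True)
robot.move_ptp([.50,-.272,.2],down((.025,-1)))
i=robot.camera_info("wrist"); im=robot.grab_frame("wrist")[:,:,::-1]; cv2.imwrite("pics/w4.png",im)
json.dump({k:np.array(v).tolist() for k,v in i.items()},open("w4.json","w"))
s=robot.get_state();print(s["time"],s["ee_pos"],s["qpos"])
E
```

```text
15.125 [ 0.5004 -0.271   0.2001] [ 1.1694  0.5115 -0.9612  1.7578  0.4625  1.1179 -1.4845]
```

View pics/w4.png

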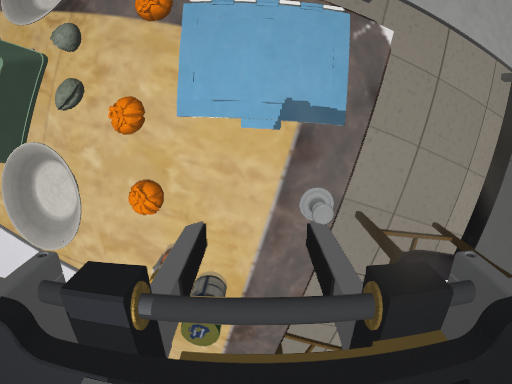

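Wrist view: the lid's front corners are at (178,116) and (345,124), its back corners at about (184,3) and (351,10). The tab spans x 242–281, down to y ≈ 128.

```bash
python3 - <<'E'
from rig import robot
from h import *
import json
np.set_printoptions(precision=4,suppress=True)
i=json.load(open("w4.json"))
im=cv2.imread("pics/w4.png");m=cv2.inRange(cv2.cvtColor(im,cv2.COLOR_BGR2HSV),(95,70,20),(120,255,255))
c=max(cv2.findContours(m,cv2.RETR_EXTERNAL,cv2.CHAIN_APPROX_NONE)[0],key=cv2.contourArea)
mm=cv2.drawContours(np.zeros_like(m),[c],-1,255,-1)
low={u:np.flatnonzero(mm[:,u]).max() for u in range(185,342) if mm[:,u].any()}
print(list(low.values())[45:105])
F=np.array([wplane(i,(u,v+.5),.071)[:2] for u,v in low.items() if u<236 or u>288])
k=np.polyfit(F[:,1],F[:,0],1);r=F[:,0]-np.polyval(k,F[:,1]);ok=abs(r)<.002;k=np.polyfit(F[ok,1],F[ok,0],1);print("front edge x=k y+b",k,ok.mean(),abs(r).max())
for p in((242,125),(281.5,126),(242,128),(281,129),(262,129),(178,116),(345,124.5),(184,3),(351,10)):print(p,wplane(i,p,.071)[:2])
E
```

```text
[np.int64(117), np.int64(117), np.int64(117), np.int64(117), np.int64(117), np.int64(117), np.int64(117), np.int64(117), np.int64(117), np.int64(117), np.int64(117), np.int64(126), np.int64(127), np.int64(127), np.int64(127), np.int64(127), np.int64(127), np.int64(127), np.int64(127), np.int64(127), np.int64(127), np.int64(127), np.int64(127), np.int64(127), np.int64(127), np.int64(127), np.int64(127), np.int64(127), np.int64(127), np.int64(127), np.int64(127), np.int64(127), np.int64(127), np.int64(127), np.int64(127), np.int64(127), np.int64(127), np.int64(127), np.int64(127), np.int64(127), np.int64(128), np.int64(128), np.int64(128), np.int64(128), np.int64(128), np.int64(128), np.int64(128), np.int64(128), np.int64(128), np.int64(128), np.int64(122), np.int64(119), np.int64(119), np.int64(119), np.int64(119), np.int64(119), np.int64(119), np.int64(119), np.int64(120), np.int64(120)]
front edge x=k y+b [0.0263 0.5803] 1.0 0.0006583412319677295
(242, 125) [ 0.5661 -0.2554]
(281.5, 126) [ 0.5663 -0.2936]
(242, 128) [ 0.5632 -0.2554]
(281, 129) [ 0.5634 -0.2933]
(262, 129) [ 0.5627 -0.2748]
(178, 116) [ 0.5748 -0.1918]
(345, 124.5) [ 0.5715 -0.3574]
(184, 3) [ 0.6924 -0.1936]
(351, 10) [ 0.692 -0.361]
```

```bash
cat >> h.py <<'E'
YAW=-.026; HINGE=np.array([.6943,-.2774,.069])
def lp(th,back=0.):
    p,R=lid_pose(HINGE,YAW,th,.42,-1,ahead=.012,out=.006); return p-back*R[:,2],R
E
python3 - <<'E'
from rig import robot
from h import *
np.set_printoptions(precision=4,suppress=True)
T=robot.camera_info("top");print(plane(T,(357.9,200),.071))
robot.gripper_to(.058)
q=[robot.ik(*lp(t)) for t in(0,.5,1.047)];print(q)
robot.move_ptp(*lp(0,.08))
p,R=lp(0)
print("hit",robot.move_linear(p,.06,threshold=4)); s=robot.get_state();print(p,s["ee_pos"],s["force"],s["time"])
i=robot.camera_info("scene");im=robot.grab_frame("scene")[:,:,::-1]
w=robot.grab_frame("wrist")[:,:,::-1]
cv2.imwrite("pics/s5.png",np.hstack([cv2.resize(im[220:330,270:400],(400,338)),cv2.resize(w,(400,338))]))
E
```

```text
[ 0.5625 -0.2728  0.071 ]
[array([ 1.1449,  0.5928, -0.8001,  2.0117,  0.6458,  0.3677, -1.6478]), array([ 0.9398,  0.7194, -0.8444,  1.5572,  0.5712,  1.2091, -1.6285]), array([ 0.5333,  1.0303, -0.6085,  0.8572,  0.5563,  2.0006, -1.5157])]
hit True
[ 0.5575 -0.2738  0.08  ] [ 0.5562 -0.2734  0.0804] [-0.5491 -0.2856 -0.2556] 17.4083
```

View pics/s5.png

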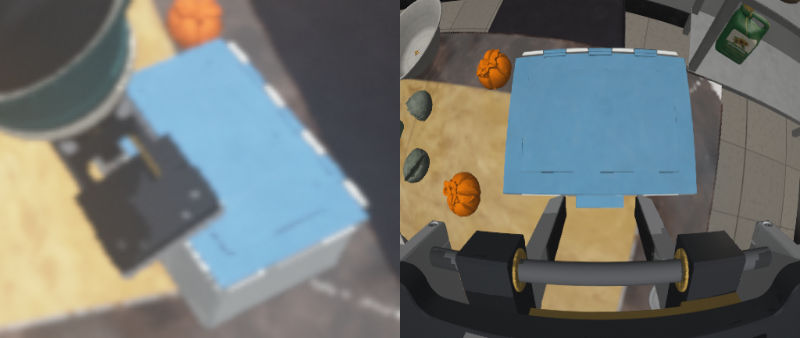

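```bash
cat >> h.py <<'E'
def lg(th,lag=.85):
    ex=np.array([np.cos(YAW),np.sin(YAW),0]);ez=np.array([0,0,1.])
    c=HINGE-.1333*(np.cos(th)*ex-np.sin(th)*ez); _,R=lid_pose(HINGE,YAW,lag*th,.42,-1); return c-.012*R[:,2],R
E
python3 - <<'E'
from rig import robot
from h import *
np.set_printoptions(precision=4,suppress=True)
robot.pause(.2);s=robot.get_state();print(s["force"],s["ee_pos"],lg(0)[0],robot.ik(*lg(1.047)))
robot.gripper_to(.03);s=robot.get_state();print("grip",s["opening"],s["grasp_force"],s["force"],s["time"])
if .036<s["opening"]<.045:
    for t in np.linspace(0,.35,5)[1:]:
        p,R=lg(t);robot.move_linear(p,.05,frame=R)
        s=robot.get_state();print(round(t,2),s["opening"],s["force"],s["qpos"][5],s["time"])
w=robot.grab_frame("wrist")[:,:,::-1];im=robot.grab_frame("scene")[:,:,::-1]
cv2.imwrite("pics/s6.png",np.hstack([cv2.resize(im[200:330,260:400],(400,371)),cv2.resize(w,(400,371))]))
E
```

```text
[-0.1775 -0.2161  0.1196] [ 0.5563 -0.2733  0.0805] [ 0.5562 -0.2738  0.08  ] [ 0.6331  0.9432 -0.7103  1.0157  0.5725  1.827  -1.5666]
grip 0.037626608260487596 30.033875851950143 [-0.4544  1.2225 -0.3828] 18.2083
0.09 0.037810458919568524 [ 0.4628  1.1867 -0.4263] 0.49462358764614234 18.5917
0.18 0.0377611683814327 [-2.7376  2.1291  0.0472] 0.6254685185219935 18.9833
0.26 0.03768202612209023 [-4.2275  1.3544  0.13  ] 0.752899654846007 19.375
0.35 0.037835618995397724 [-4.1721  1.3533  1.1245] 0.8772231605559595 19.7667
```

View pics/s6.png

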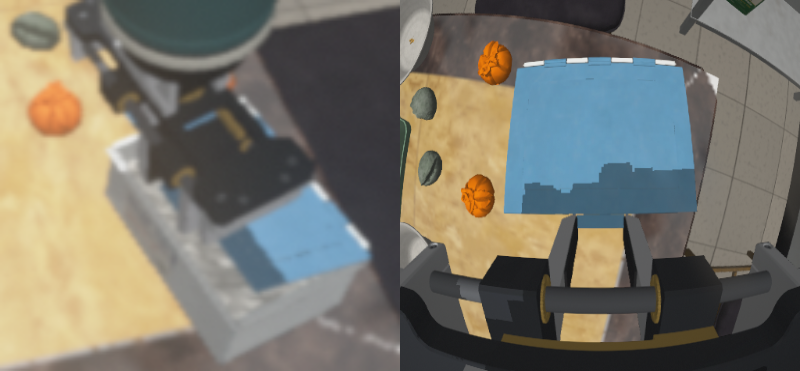

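The lid is up about 20° and held by the tab's sides, and the box has not visibly moved. A 4 N radial push has built up, so I'll continue with a small compliance correction.

```bash
python3 - <<'E'
from rig import robot
from h import *
np.set_printoptions(precision=4,suppress=True)
off=0.
for t in np.linspace(.35,1.047,10):
    u=-np.array([np.cos(t)*np.cos(YAW),np.cos(t)*np.sin(YAW),-np.sin(t)])
    f=robot.get_state()["force"]@u
    off=np.clip(off+.0002*f,-.003,.003)
    p,R=lg(t);robot.move_linear(p+off*u,.05,frame=R)
    s=robot.get_state();print(round(t,2),round(off,4),s["opening"],s["force"],round(s["force"]@u,2),s["qpos"][5],s["time"])
robot.pause(.3);s=robot.get_state();print(s["force"],s["ee_pos"],p)
np.save("off.npy",off)
w=robot.grab_frame("wrist")[:,:,::-1];im=robot.grab_frame("scene")[:,:,::-1];t=robot.grab_frame("top")[:,:,::-1]
cv2.imwrite("pics/s7r.png",im);cv2.imwrite("pics/t7r.png",t)
cv2.imwrite("pics/s7.png",np.vstack([np.hstack([cv2.resize(im[180:330,240:400],(400,300)),cv2.resize(t[120:260,310:410],(400,300))]),np.hstack([cv2.resize(w,(400,300)),cv2.resize(t[120:280,100:300],(400,300))])]))
E
```

```text
0.35 0.001 0.03722666041783569 [ 3.8277  0.8873 -1.4379] -4.07 0.8763246350662058 20.1167
0.43 0.0002 0.03759220595544279 [-5.436   0.5834  1.0819] 5.41 0.9875476087953502 20.4833
0.5 0.0013 0.03762663568996372 [ 1.2722 -0.4611 -2.0165] -2.1 1.0923307553172248 20.85
0.58 0.0008 0.037784749123650846 [-2.3831  0.1271 -0.4625] 1.74 1.198569494715743 21.2167
0.66 0.0012 0.037691728252376856 [-0.9008 -1.245   0.0603] 0.72 1.3029612926423981 21.5833
0.74 0.0013 0.0380063336621538 [-1.2721 -0.3841 -0.9998] 0.26 1.4066688083499563 21.95
0.81 0.0013 0.037828543512751556 [-0.6443 -0.957   1.1122] 1.23 1.509389572520555 22.3167
0.89 0.0016 0.03744280801491365 [-0.7638 -1.5357 -2.2182] -1.27 1.6111035525106063 22.6833
0.97 0.0013 0.03778572472487739 [ 1.5517 -0.9035 -2.3011] -2.79 1.7126980276338797 23.05
1.05 0.0007 0.0377096918996538 [-0.374  -0.8152 -2.8367] -2.28 1.8143395014782584 23.4167
[ 0.5451 -0.1541 -4.9397] [ 0.6326 -0.2759  0.1957] [ 0.6331 -0.2758  0.1951]
```

View pics/s7.png

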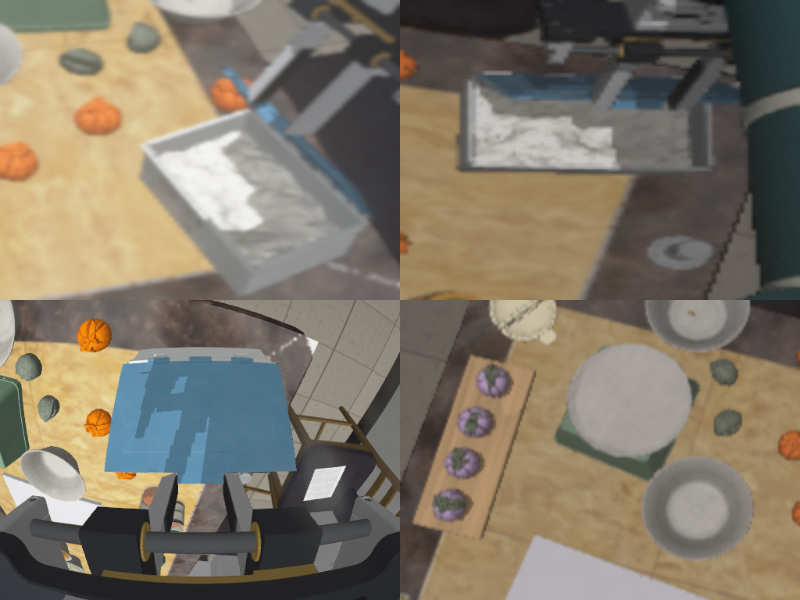

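```bash
python3 - <<'E'
from rig import robot
from h import *
from scipy.optimize import brentq
i=robot.camera_info("wrist")
ex=np.array([np.cos(YAW),np.sin(YAW),0]);ey=np.array([-np.sin(YAW),np.cos(YAW),0]);ez=np.array([0,0,1.])
# intersect edge ray with the lid top plane at angle th; want distance from hinge = edge distance 121 mm
def dist(th,uv):
    C,d=wray(i,uv); n=np.sin(th)*ex+np.cos(th)*ez; P0=HINGE+.003*n
    P=C+d*((P0-C)@n)/(d@n); return (P-HINGE)@-(np.cos(th)*ex-np.sin(th)*ez), (P-HINGE)@ey
for th in np.radians([54,57,60,63,66]):
    a,b=dist(th,(136,215.5)),dist(th,(378,215.5)); print(np.degrees(th),a,b,"width",a[1]-b[1])
s=robot.get_state();print(s["force"],s["opening"],s["time"],np.abs(s["joint_vel"]).max())
E
```

```text
54.0 (np.float64(0.11807919715018261), np.float64(0.08590278330369663)) (np.float64(0.11796981429195089), np.float64(-0.08745011360912798)) width 0.17335289691282463
57.00000000000001 (np.float64(0.11917483472084821), np.float64(0.08322470719468844)) (np.float64(0.11906801997241834), np.float64(-0.08472176748662653)) width 0.16794647468131496
59.99999999999999 (np.float64(0.12061979939004891), np.float64(0.0804926087422464)) (np.float64(0.12051537545992408), np.float64(-0.08193821936274864)) width 0.16243082810499504
63.0 (np.float64(0.12243362662730341), np.float64(0.07768945079998124)) (np.float64(0.12233145603239351), np.float64(-0.07908210018522216)) width 0.1567715509852034
66.0 (np.float64(0.12464192471347839), np.float64(0.07479652997148947)) (np.float64(0.12454191216888122), np.float64(-0.07613433852004049)) width 0.15093086849152998
[ 1.4037973  -0.84709063 -4.7082167 ] 0.03800867705307284 23.8667 0.004436195918126062
```

The edge distance of 120.6 mm and the tool kinematics both put the lid at about 60°. The box hasn't moved and the grip is steady, so I'm handing in.

```bash
python3 -c "
from rig import robot
print(robot.sign_off())"
```

```text
the job is handed in; nothing more can be done
None
```

I set the persimmon cake upright in the empty place at the end of the row, then raised the flour box lid to about 60° and handed the job in at about 24 s while still holding it, with the bowl and box where they stood.

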